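# Push the bowl sled past the spring stop

## Robot

A 6-joint arm with a two-finger parallel gripper is mounted at the origin on the work surface. World frame = base frame: x ahead of the robot, y to its left, z up, the work surface at z = 0. Lengths are in m, angles in rad, forces in N, time in s.
With the tool pointing down it reaches from about 0.35 to 0.975 m from the base axis. Payload 7.1 kg.
Tool frame: the origin (TCP) lies between the finger pads; the fingertips stand arm.tip_reach ahead of it and the grasp point (between the pads) lies 8 mm behind it (arm.tip_reach is the distance from the TCP to the fingertips, in m); z points along the fingers, y is the direction in which the jaws open and shut (so a half turn about z gives the same grasp; the last joint's range is limited). The gripper opens to 88 mm and grips with 3 to 60 N. Pads are 20 mm wide; open, the fingers measure 115 mm over their backs; the gripper's body (75 mm by 178 mm) begins 61 mm behind the grasp point.
Start: joints at [-1.174, 0.423, 1.63, -0, 1.089, -0.019], TCP at [0.252, -0.572, 0.234] pointing down, gripper open.
Joint ranges: [-3, 3], [-0.9, 2.11], [0.09, 2.58], [-1.31, 4.45], [0.11, 2.69], [-2.54, 2.54]. Speed limits (rad/s): [2.39, 2.39, 3.01, 3.14, 3.14, 3.14].

## Interface

Orientations are given as a unit quaternion [w, x, y, z].
In Python, from bench import arm, vision, spotter gives the robot as it stands. The module is installed in compiled form; this text tells all that it offers.
- The arm moves only by the tool step_arm, never from a script. Its argument "plan" is a list of rows, each a list of 6 numbers: the shift along the world's x, y, z in cm, then the turn, a rotation vector about the world's x, y, z in degrees. A call has 1 to 12 rows; each row is the pose to reach, as a shift and turn from the pose commanded when the call began; what a row does not reach only later rows make up. A row lasts 1/10 s, in which the tool goes at most 50 mm and 8.59 degrees, less where a joint would pass 70% of its speed; a pose out of reach is approached as far as the arm can. A call with a gripper value outside its range is refused whole. "grip" is the opening, from 0 (shut) to 1 (fully open), set as the call begins (left out, the last holds). The fingers move at their own pace and stop on an object; "force" is the grip in N (left out, the last holds). Time passes only in rows, so rows that repeat a pose let the fingers close. It gives the time, the measured TCP pose, the force and the opening at its end, in the units of the state.
- arm.state(): the state, without advancing time (a new reading comes with each control period).
- vision.get_image(name): name is "side" or "top" or "wrist"; returns a dict with "img" (420x560x3 uint8, red, green, blue), "camera_matrix" (3x3 intrinsics, pixels), "extrinsics" (4x4, takes a point from camera to world coordinates); the wrist camera has in their place "mount" (4x4, takes a point from camera to tool coordinates, whose origin is the TCP and whose axes are the flange's). Camera axes: x right, y up, looking along -z (the intrinsics and any distortion apply to the point x, -y, -z); pixel columns grow to the right and rows downward; lengths in m; the calibration is good to about 2 mm. A picture is of the moment at which its call begins: read the wrist's pose just before it. There is no depth.
- arm.job_done(): hands the job in, once; it reports no verdict.
Trained networks look in the newest picture that a camera, given by its name, has taken for a name from the list of things; names that differ only in an ending like _2 or _b are one class to them, and where a whole thing is asked for, a point or a joint stands for the part that bears it (a point fixed in the world has none). Each returns a list of dicts, best first, with "p" (0 to 1); they miss things now and then, are a little off and sometimes report something else, mostly with a low value. They report only what shows in the picture. A call takes as long as a camera call. They do not tell look-alikes from the thing itself.
- spotter.search_frame(camera, target): "bbox" ([left, top, right, bottom] in pixels, round what is visible of it).
The state is a dict: "time": time; "joint_positions": joint angles; "dq": joint speeds; "joint_torque": joint torques, N m; "tcp_pos": TCP position; "ee_rot": TCP orientation; "force": force on the tool from outside, world axes, zero at the start; "wrist_torque": the same for the moment, N m; "gripper_width": opening from 0.0 (shut) to 1.0 (fully open).
Only numpy, scipy, OpenCV 4.12 (cv2) and the standard library are available. Lean on these libraries where they do the work, as an engineer would, in place of code of your own. Each camera call takes 0.05 s, during which the arm holds its last target. There are 200 camera calls.

## Task

On the packing track, press the long yellow spring bar down with the fingertips and, while holding it down, push the blue sled with its stack of leaf bowls past the red stop tooth until it is fully home against the red end wall. Then let go, so that the bar and tooth spring up again behind the sled. Only press and push, lift nothing; the bowls stay on the sled and everything else stays where it is.

Things in the scene. Friction and masses are not known exactly. Their poses are not given: they have to be found in the camera images.
- track: Grey track fixed to the table. Origin: on the table, under the channel's middle line; z up; the sled slides to the track's +y. Base plate 10 mm thick, x -134 to 76, y -190 to 210 mm. Rails with lips at x -66 and 66 mm (top at 22 mm) keep the sled from being lifted. Red end wall at the +y end: near face at y 190 mm, 42 mm high.
- sled: Loose blue sled, about 0.55 kg, captive in the track's channel, slides easily. Origin: centre of its underside, 10 mm above the table; axes parallel to the track's (about 1 degree of play). Deck 120 x 200 mm (x, y), deck top 15 mm above the origin, four 7 mm pegs round the bowls. It starts with its origin at track y -30 to 20 mm; home, against the end wall, at y 90 mm.
- push_face (a point): Rear face (to the track's -y) of the sled's blue push block, above the bar's middle line, 50 mm above the table: sled (-106, -50, 40) mm. Push here to +y; home: track y 40 mm. The block overhangs the bar: sled x -124 to -88 (-66 behind y -10), y -50 to 50 mm; its underside is 36, its top 64 mm above the table.
- bar_top (a point): Middle of the top of the yellow spring bar, at track x -106, y -45 mm; moves down with it. Bar 36 mm wide (track x -124 to -88), 188 mm long along y (-139 to 49), top 32 mm above the table when up, 18 mm fully down. It stays level wherever it is pressed. At least 55 mm of it lies free behind the push block at the start.
- spring_bar (a joint): How far the bar and the red stop tooth on it are pressed down, m: 0 up, 0.014 fully down. Spring: about 3 N to start, 8 N fully down. From 0.010 on the tooth clears the sled's toe. Let go, it springs up by itself, unless the toe is above it.
- stop_tooth (a point): Top of the red stop tooth (12 x 16 mm) when the bar is up; point fixed to the track at x -79, y 27, z 35 mm. The tooth moves with the bar. Up, it stands 10 mm into the path of the sled's steel toe, which lies under the push block's rear (sled x -85 to -45, y -50 to -10, z 15 to 26 mm). With the sled home, the toe's rear is 5 mm past the tooth.
- bowl_stack: Loose stack of brown leaf bowls standing on the sled between its pegs, foot 68 mm, rim 108 mm across, 55 mm high (rim 80 mm above the table), 0.14 kg. Origin: centre of its underside. It must ride along and stay.
- twine_spool: Bystander: wooden twine spool, 52 mm across, 60 mm high, standing near the track's -x side. Origin under its centre.
- pick_jar: Bystander: clear jar with green cap, 54 mm across, 80 mm high, standing near the track's -x side. Origin under its centre.
- tumbler: Bystander: steel tumbler, 68 mm across, 85 mm high, on the far (+x) side of the track. Origin under its centre.
- red_basin: Bystander: red plastic basin, 180 mm across, 60 mm high, to the left. Origin under its centre.
- plate_stack: Bystander: stack of leaf plates, 170 mm across, 50 mm high, to the left. Origin under its centre.
- dust_brush: Bystander: hand brush lying to the right. Origin under its middle.
- small_stack: Bystander: stack of small leaf bowls, 90 mm across, 70 mm high, to the right. Origin under its centre.
Mind the look-alikes: they are no part of the job. What is shaped like the bowl_stack but orange or turquoise is not meant.

How it is judged:
On the way, in this order (a step that is already met when the one before it is completed fails the run):
1. the bar is held down while the sled still stands before the stop (value of joint spring_bar above 0.01 m and y of sled in the frame of track below 0.029 m), for 0.1 s.
2. the sled is past the stop, against the end wall (y of sled in the frame of track above 0.0865 m), for 0.1 s.
At the end, for the whole second after the job is handed in: The sled stands within 3.5 mm of the end wall, at rest; the bar and its tooth have sprung up behind it (within 2 mm of the top); the bowls stand on the sled where they were (y of sled in the frame of track above 0.0865 m and value of joint spring_bar below 0.002 m and linear speed of sled below 0.01 m/s and horizontal distance between bowl_stack and sled below 0.02 m and angle between bowl_stack's own z axis and vertical below 0.15 rad); the robot touches nothing.
It fails at once if the sled is lifted or tipped (z of sled in the frame of track above 0.016 m or angle between sled's own z axis and vertical above 0.1 rad).
It fails at once if the bowls are lifted, tipped or shoved off their place on the sled (z of bowl_stack in the frame of sled above 0.025 m or horizontal distance between bowl_stack and sled above 0.02 m or angle between bowl_stack's own z axis and vertical above 0.2 rad).
It fails at once if a bystander is moved by more than 20 mm (distance of any of twine_spool, pick_jar, tumbler, red_basin, plate_stack, dust_brush, small_stack from where it was at the start of the episode above 0.02 m).
It also fails if it takes over 38 s, if anything falls off the work surface, if the arm or the gripper's body presses on something with over 40 N, if the wrist force passes 120 N, or if a joint passes its speed limit or range.

## Working session

There is one attempt and no reset: what is moved stays moved. The work goes in short steps, Python scripts to look and compute and a tool call to move; the robot and the scene stay as the last step left them, time stands still between calls to the robot, and variables do not carry over. Pictures are saved under pics/ and viewed, about 8 in all and at most 12, crops included, and the job is handed in when it is done.

Besides the shell and the picture viewer there is one more tool, called after ">>>" as name(argument=value, ...) on one line, values as JSON. step_arm: Moves the arm, as the interface text tells. Its arguments: {"type":"object","properties":{"plan":{"type":"array","items":{"type":"array","items":{"type":"number"}}},"grip":{"type":"number"},"force":{"type":"number"}},"required":["plan"]}

```bash
mkdir -p pics
cat > h.py <<'E'
import numpy as np, cv2
from bench import arm, vision, spotter
def cam(n):
    d=vision.get_image(n); return d
def save(d,f): cv2.imwrite('pics/'+f,cv2.cvtColor(np.array(d['img']),cv2.COLOR_RGB2BGR))
def ray(d,uv,E=None):
    E=np.array(d['extrinsics']) if E is None else E
    K=np.array(d['camera_matrix']); p=np.linalg.inv(K)@[uv[0],uv[1],1]
    v=E[:3,:3]@[p[0],-p[1],-p[2]]; return E[:3,3],v
def at_z(d,uv,z,E=None):
    o,v=ray(d,uv,E); return o+v*(z-o[2])/v[2]
def proj(d,P,E=None):
    E=np.array(d['extrinsics']) if E is None else E
    K=np.array(d['camera_matrix']); c=np.linalg.inv(E)@np.append(P,1)
    q=K@[c[0],-c[1],-c[2]]; return q[:2]/q[2]
E
python3 - <<'E'
from h import *
print({k:v for k,v in vision.get_image('top').items() if k!='img'})
print(arm.state(), arm.tip_reach)
for n in ['top','side']:
    d=cam(n); save(d,n+'0.png')
    for t in ['track','sled','push_face','bar_top','bowl_stack','twine_spool','pick_jar','tumbler']:
        r=spotter.search_frame(n,t); print(n,t,[(np.round(x['bbox']),round(x['p'],2)) for x in r[:2]])
E
```

```text
{'camera_matrix': array([[390.53238264,   0.        , 278.91603041],
       [  0.        , 390.53238264, 203.67999607],
       [  0.        ,   0.        ,   1.        ]]), 'extrinsics': array([[ 0.02325801,  0.98894443, -0.1464513 ,  0.41124894],
       [-0.99930358,  0.02727293,  0.0254665 ,  0.00329108],
       [ 0.02917911,  0.14575701,  0.98889002,  1.39951884],
       [ 0.        ,  0.        ,  0.        ,  1.        ]])}
{'time': 0.05, 'joint_positions': array([-1.17399710e+00,  4.23808176e-01,  1.63063469e+00, -3.93709329e-05,
        1.08858583e+00, -1.90116943e-02]), 'dq': array([-7.09848897e-04, -2.16841739e-03, -4.51017743e-05,  5.07502635e-04,
       -1.59826520e-03,  1.42032404e-03]), 'joint_torque': array([ 5.69658423e-04, -5.46090031e+01, -2.74616683e+01,  6.46434864e-02,
        1.86361175e-02, -3.19139122e-05]), 'tcp_pos': array([ 0.25227021, -0.57127568,  0.2329438 ]), 'ee_rot': array([-7.01973057e-04,  9.78463257e-01,  2.06419813e-01, -1.51948187e-04]), 'force': array([0.46853151, 0.57905853, 0.58093236]), 'wrist_torque': array([ 0.03259929,  0.00689953, -0.01047
[... 349 characters left out ...]
 0.82)]
top twine_spool [(array([262., 260., 275., 279.]), 0.52)]
top pick_jar [(array([325., 247., 344., 262.]), 0.6)]
top tumbler [(array([268., 164., 287., 182.]), 0.71), (array([283., 223., 332., 235.]), 0.19)]
side track [(array([236., 183., 334., 277.]), 0.81)]
side sled [(array([257., 202., 323., 244.]), 0.74)]
side push_face [(array([256., 201., 322., 243.]), 0.81)]
side bar_top [(array([301., 197., 327., 236.]), 0.61)]
side bowl_stack [(array([230., 168., 259., 197.]), 0.98), (array([168., 243., 207., 279.]), 0.96)]
side twine_spool [(array([326., 244., 345., 267.]), 0.72)]
side pick_jar [(array([344., 196., 359., 221.]), 0.55)]
side tumbler [(array([239., 192., 258., 226.]), 0.59)]
```

View pics/top0.png

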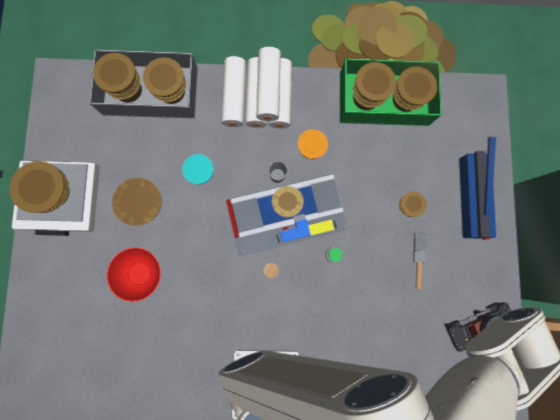

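View pics/side0.png

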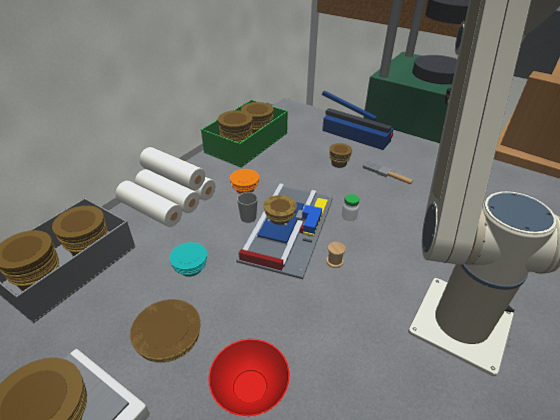

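Run:
```python
import cv2
a=cv2.imread('pics/top0.png')[160:275,215:365]
cv2.imwrite('pics/c0.png',cv2.resize(a,None,fx=5,fy=5,interpolation=cv2.INTER_CUBIC))
```

```text
(no output)
```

View pics/c0.png

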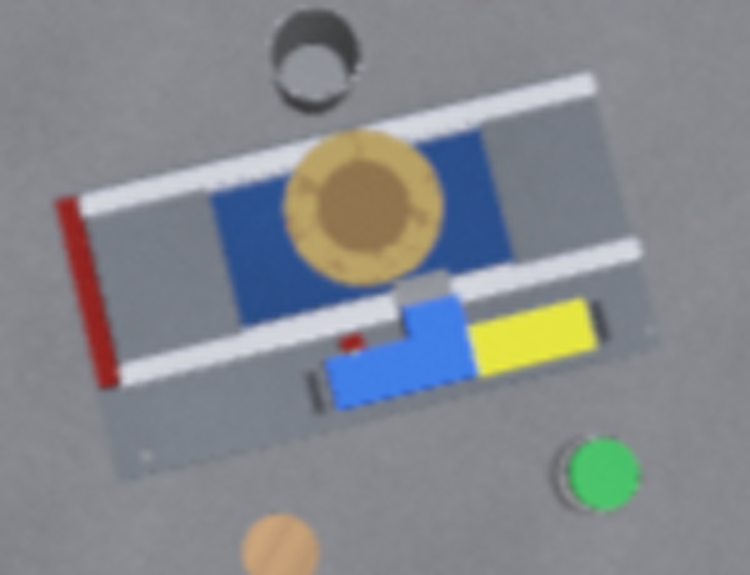

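```bash
cat >> h.py <<'E'
def T(p,P):
    c,s=np.cos(p[2]),np.sin(p[2]); return np.array([p[0]+c*P[0]-s*P[1],p[1]+s*P[0]+c*P[1],P[2]])
E
python3 - <<'E'
from h import *
from scipy.optimize import least_squares
d=cam('top')
L=[((-134,210,10),(121,480)),((-134,-190,10),(660,346)),((-88,-139,32),(583,299)),((-124,-139,32),(599,348)),((66,190,42),(80,203)),((-76,190,42),(118,384))]
S=[((-66,-50,64),(462,295)),((-124,-50,64),(477,376)),((-88,50,64),(327,365)),((-124,50,64),(338,409))]
uv=lambda c:np.array([215+(c[0]-2)/5,160+(c[1]-2)/5])
def f(p):
    r=[proj(d,T(p,np.array(P)/1e3))-uv(c) for P,c in L]
    r+=[proj(d,T(p,(np.array(P)+[0,p[3]*1e3,0])/1e3))-uv(c) for P,c in S]
    return np.ravel(r)
s=least_squares(f,[.5,0,.25,0],loss='soft_l1'); p=s.x
print(p,np.degrees(p[2])); print(f(p).reshape(-1,2).round(1))
for n in [(-106,-45,32),(-106,-139,32),(-106,-50+p[3]*1e3,50)]: print(n,T(p,np.array(n)/1e3))
for t,z in [('twine_spool',.06),('pick_jar',.08)]:
    b=spotter.search_frame('top',t)[0]['bbox']; q=at_z(d,((b[0]+b[2])/2,(b[1]+b[3])/2),z)
    c,si=np.cos(p[2]),np.sin(p[2]); e=q[:2]-p[:2]; print(t,q,'track',c*e[0]+si*e[1],-si*e[0]+c*e[1])
E
```

```text
[ 6.11234459e-01 -6.12437623e-02  2.64603937e-01 -1.54146366e-04] 15.160688835651774
[[-0.6  0.4]
 [ 0.7  0.4]
 [ 0.1  0. ]
 [-0.5  0.1]
 [-0.3 -1.5]
 [ 1.2  1.7]
 [-0.6 -0.3]
 [ 0.6 -0.1]
 [-0.3 -1.2]
 [ 0.1  0.2]]
(-106, -45, 32) [ 0.52069238 -0.13239945  0.032     ]
(-106, -139, 32) [ 0.54527592 -0.22312789  0.032     ]
(-106, np.float64(-50.15414636570821), 50) [ 0.52204033 -0.13737421  0.05      ]
twine_spool [ 0.38404445 -0.00086588  0.06      ] track -0.2034924773565415 0.11769282242008527
pick_jar [ 0.43764377 -0.21609322  0.08      ] track -0.20804637943668164 -0.10406144645491175
```

>>> step_arm(plan=[[4, 5.6, 0, 0, 0, -2], [8, 11.3, 0, 0, 0, -4], [12, 17, 0, 0, 0, -6], [16, 22.6, -1, 0, 0, -8.7], [20, 28.2, -2, 0, 0, -8.7], [24, 34, -3, 0, 0, -8.7], [28, 39.5, -4, 0, 0, -8.7], [28, 39.5, -4, 0, 0, -8.7], [28, 39.5, -4, 0, 0, -8.7], [28, 39.5, -4, 0, 0, -8.7], [28, 39.5, -4, 0, 0, -8.7], [28, 39.5, -4, 0, 0, -8.7]], grip=0, force=20)

```text
time: 2.3
tcp_pos: [0.5325, -0.1762, 0.1935]
ee_rot: [0.0, 0.991, 0.133, -0.0]
force: [-0.4, -0.4, -0.2]
gripper_width: 0.003
```

Run:
```python
from h import *
from scipy.spatial.transform import Rotation as R
s=arm.state(); d=cam('wrist'); save(d,'w1.png')
q=s['ee_rot']; M=np.eye(4); M[:3,:3]=R.from_quat([q[1],q[2],q[3],q[0]]).as_matrix(); M[:3,3]=s['tcp_pos']
E=M@np.array(d['mount']); np.save('E1.npy',E)
print(s['time'],s['tcp_pos'],M[:3,:3].round(3),s['gripper_width'],s['force'],E.round(3),d['camera_matrix'])
p=[.61123,-.06124,.2646]
for n in [(-124,-139,32),(-88,-139,32),(-124,-50,64),(-66,-50,64),(-134,-190,10)]: print(n,proj(d,T(p,np.array(n)/1e3),E).round(1))
```

```text
2.3 [ 0.53252382 -0.17619657  0.19350832] [[ 0.965  0.263 -0.001]
 [ 0.263 -0.965 -0.   ]
 [-0.001 -0.    -1.   ]] 0.0032655003568206795 [-0.37459469 -0.37744688 -0.17134612] [[ 0.262  0.927  0.269  0.607]
 [-0.965  0.252  0.073 -0.155]
 [-0.001 -0.279  0.96   0.344]
 [ 0.     0.     0.     1.   ]] [[364.93248391   0.         280.27062972]
 [  0.         364.93248391 210.03196565]
 [  0.           0.           1.        ]]
(-124, -139, 32) [336.3 214.9]
(-88, -139, 32) [338.1 175.2]
(-124, -50, 64) [232.4 226.4]
(-66, -50, 64) [229.6 154.7]
(-134, -190, 10) [385.6 218.3]
```

View pics/w1.png

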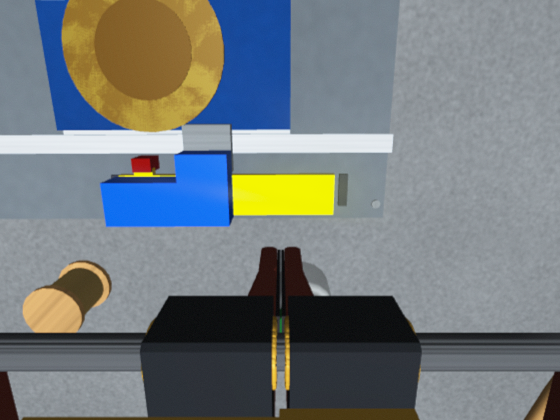

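>>> step_arm(plan=[[0, 0, -4, 0, 0, 0], [0, 0, -8, 0, 0, 0], [0, 0, -11, 0, 0, 0], [0, 0, -13, 0, 0, 0], [0, 0, -14, 0, 0, 0], [0, 0, -14, 0, 0, 0], [0, 0, -14, 0, 0, 0]])

```text
time: 3.05
tcp_pos: [0.5327, -0.1776, 0.0545]
ee_rot: [0.0, 0.991, 0.131, 0.0]
force: [1.0, -0.3, -0.5]
gripper_width: 0.005
```

>>> step_arm(plan=[[0, 0, -0.5, 0, 0, 0], [0, 0, -1.0, 0, 0, 0], [0, 0, -1.4, 0, 0, 0], [0, 0, -1.4, 0, 0, 0], [0, 0, -1.4, 0, 0, 0]])

```text
time: 3.55
tcp_pos: [0.533, -0.1769, 0.0401]
ee_rot: [0.0, 0.991, 0.132, 0.0]
force: [-0.3, -0.9, 3.8]
gripper_width: 0.009
```

>>> step_arm(plan=[[0, 0, -0.3, 0, 0, 0], [0, 0, -0.6, 0, 0, 0], [0, 0, -0.9, 0, 0, 0], [0, 0, -1.0, 0, 0, 0], [0, 0, -1.0, 0, 0, 0], [0, 0, -1.0, 0, 0, 0], [0, 0, -1.0, 0, 0, 0]])

```text
time: 4.25
tcp_pos: [0.533, -0.1769, 0.0304]
ee_rot: [0.0, 0.991, 0.132, 0.001]
force: [0.3, -0.8, 7.4]
gripper_width: 0.004
```

Run:
```python
from h import *
s=arm.state();print(s['tcp_pos'],s['force'])
d=cam('wrist'); save(d,'w2.png')
```

```text
[ 0.53301488 -0.17691102  0.0303863 ] [ 0.30807328 -0.75050904  7.38124414]
```

View pics/w2.png

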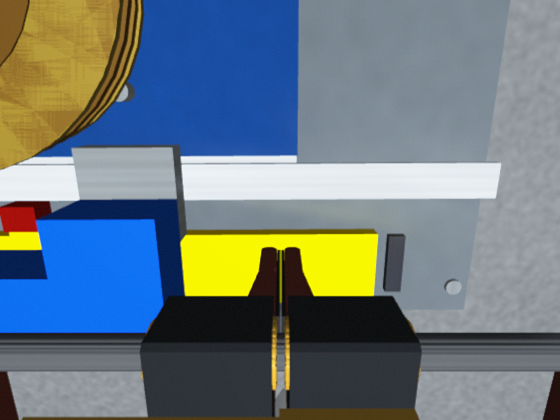

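>>> step_arm(plan=[[-0.13, 0.48, -0.05, 0, 0, 0], [-0.26, 0.96, -0.05, 0, 0, 0], [-0.39, 1.45, -0.05, 0, 0, 0], [-0.52, 1.93, -0.05, 0, 0, 0], [-0.52, 1.93, -0.05, 0, 0, 0]])

```text
time: 4.8
tcp_pos: [0.5283, -0.1573, 0.0301]
ee_rot: [0.0, 0.991, 0.132, 0.001]
force: [0.6, 0.8, 6.5]
gripper_width: 0.005
```

>>> step_arm(plan=[[-0.08, 0.29, 0, 0, 0, 0], [-0.16, 0.58, 0, 0, 0, 0], [-0.23, 0.87, 0, 0, 0, 0], [-0.31, 1.16, 0, 0, 0, 0], [-0.39, 1.45, 0, 0, 0, 0], [-0.39, 1.45, 0, 0, 0, 0]])

```text
time: 5.4
tcp_pos: [0.5246, -0.1432, 0.0301]
ee_rot: [0.001, 0.991, 0.132, 0.001]
force: [-0.1, -1.7, 7.6]
gripper_width: 0.008
```

Run:
```python
from h import *
s=arm.state();print(s['time'],s['tcp_pos'],s['force'],s['wrist_torque'])
d=cam('wrist'); save(d,'w3.png')
```

```text
5.4 [ 0.52455112 -0.14323474  0.03011085] [-0.12850347 -1.72655783  7.60607116] [-0.20115555 -0.11837738  0.01728868]
```

View pics/w3.png

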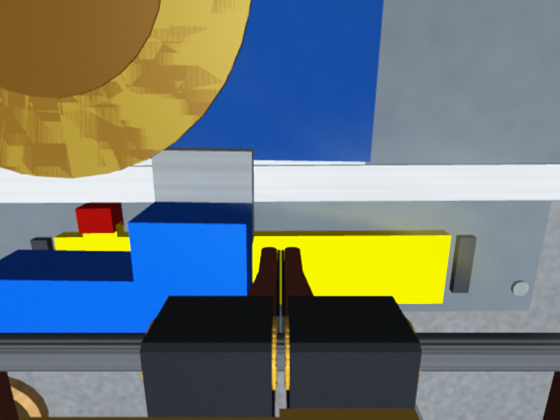

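>>> step_arm(plan=[[-0.08, 0.29, 0, 0, 0, 0], [-0.21, 0.77, 0, 0, 0, 0], [-0.37, 1.35, 0, 0, 0, 0], [-0.52, 1.93, 0, 0, 0, 0], [-0.68, 2.51, 0, 0, 0, 0], [-0.84, 3.09, 0, 0, 0, 0], [-1.0, 3.67, 0, 0, 0, 0], [-1.15, 4.25, 0, 0, 0, 0], [-1.31, 4.83, 0, 0, 0, 0], [-1.47, 5.41, 0, 0, 0, 0], [-1.57, 5.79, 0, 0, 0, 0], [-1.57, 5.79, 0, 0, 0, 0]])

```text
time: 6.65
tcp_pos: [0.5087, -0.0849, 0.03]
ee_rot: [0.0, 0.991, 0.132, 0.001]
force: [0.6, -0.7, 7.1]
gripper_width: 0.007
```

Run:
```python
from h import *
s=arm.state();print(s['time'],s['tcp_pos'],s['force'],s['wrist_torque'])
e=s['tcp_pos'][:2]-[.6112,-.0612];print(.9652*e[0]+.2615*e[1],-.2615*e[0]+.9652*e[1])
d=cam('wrist'); save(d,'w4.png')
```

```text
6.65 [ 0.50873048 -0.08492872  0.03003544] [ 0.55007863 -0.74997131  7.05830616] [ 0.07078201 -0.21903897 -0.02686739]
-0.10510864114926695 0.0038928230706575424
```

View pics/w4.png

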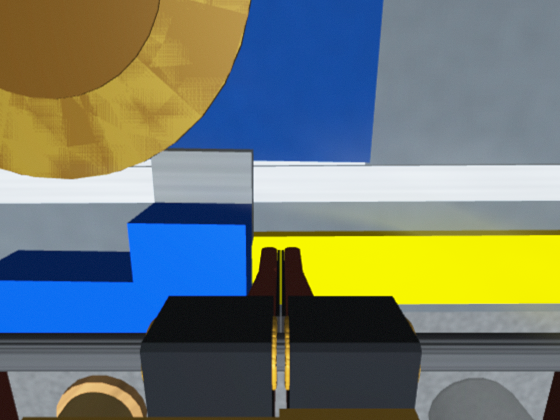

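>>> step_arm(plan=[[-0.1, 0.38, 0, 0, 0, 0], [-0.21, 0.77, 0, 0, 0, 0], [-0.31, 1.16, 0, 0, 0, 0], [-0.42, 1.54, 0, 0, 0, 0], [-0.52, 1.93, 0, 0, 0, 0], [-0.58, 2.12, 0, 0, 0, 0], [-0.58, 2.12, 0, 0, 0, 0]])

```text
time: 7.4
tcp_pos: [0.503, -0.064, 0.03]
ee_rot: [0.0, 0.991, 0.132, 0.001]
force: [0.9, -2.3, 7.9]
gripper_width: 0.004
```

>>> step_arm(plan=[[-0.05, 0.19, 0, 0, 0, 0], [-0.08, 0.29, 0, 0, 0, 0], [-0.08, 0.29, 0, 0, 0, 0]])

```text
time: 7.7
tcp_pos: [0.5023, -0.0613, 0.03]
ee_rot: [0.001, 0.991, 0.132, 0.001]
force: [0.1, -2.4, 7.5]
gripper_width: 0.002
```

>>> step_arm(plan=[[-0.03, 0.1, 0, 0, 0, 0], [-0.05, 0.2, 0, 0, 0, 0], [-0.05, 0.2, 0, 0, 0, 0]])

```text
time: 8.0
tcp_pos: [0.5018, -0.0593, 0.03]
ee_rot: [0.001, 0.991, 0.132, 0.001]
force: [0.6, -3.8, 7.5]
gripper_width: 0.007
```

>>> step_arm(plan=[[-0.03, 0.1, 0, 0, 0, 0], [-0.05, 0.2, 0, 0, 0, 0], [-0.05, 0.2, 0, 0, 0, 0]])

```text
time: 8.3
tcp_pos: [0.5017, -0.0587, 0.0301]
ee_rot: [0.001, 0.991, 0.132, 0.002]
force: [0.3, -14.5, 7.6]
gripper_width: 0.005
```

Run:
```python
from h import *
a=cam('top')['img'][160:275,215:365]; b=cam('side')['img'][175:290,215:365]
o=np.hstack([cv2.resize(np.array(x),(390,300),interpolation=cv2.INTER_CUBIC) for x in (a,b)])
save({'img':o},'h5.png'); s=arm.state(); print(s['force'],s['tcp_pos'])
```

```text
[  1.06633206 -14.11030724   7.55217546] [ 0.50168835 -0.05868703  0.03014154]
```

View pics/h5.png

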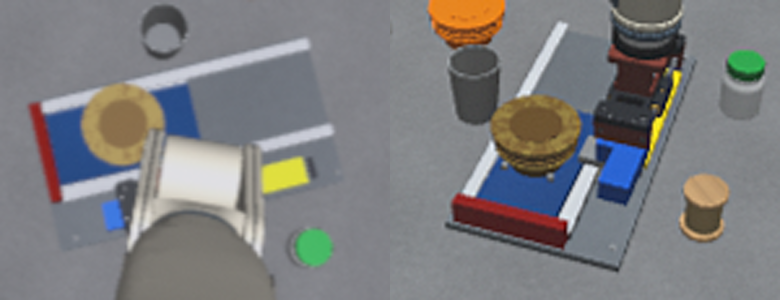

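The sled is against the red wall, with the bowls still in place. Next I back off a few millimetres and then lift.

>>> step_arm(plan=[[0.05, -0.19, 0, 0, 0, 0], [0.1, -0.39, 0, 0, 0, 0], [0.2, -0.77, 0, 0, 0, 0], [0.26, -0.97, 0, 0, 0, 0], [0.26, -0.97, 0.5, 0, 0, 0], [0.26, -0.97, 1.0, 0, 0, 0], [0.26, -0.97, 1.6, 0, 0, 0], [0.26, -0.97, 3, 0, 0, 0], [0.26, -0.97, 6, 0, 0, 0], [0.26, -0.97, 10, 0, 0, 0], [0.26, -0.97, 14, 0, 0, 0], [0.26, -0.97, 15, 0, 0, 0]])

```text
time: 9.6
tcp_pos: [0.5045, -0.0669, 0.1836]
ee_rot: [0.001, 0.991, 0.132, 0.003]
force: [0.0, 0.2, 0.5]
gripper_width: 0.006
```

>>> step_arm(plan=[[0, -3, 2, 0, 0, 0], [0, -7, 4, 0, 0, 0], [0, -11, 5, 0, 0, 0], [0, -15, 5, 0, 0, 0], [0, -19, 5, 0, 0, 0], [0, -22, 5, 0, 0, 0], [0, -22, 5, 0, 0, 0], [0, -22, 5, 0, 0, 0]])

```text
time: 10.4
tcp_pos: [0.5018, -0.2866, 0.2285]
ee_rot: [-0.001, 0.991, 0.131, -0.001]
force: [-0.2, 0.4, -0.1]
gripper_width: 0.007
```

Run:
```python
from h import *
d=cam('top')
a=d['img'][160:275,215:365]; b=cam('side')['img'][175:290,215:365]
o=np.hstack([cv2.resize(np.array(x),(390,300),interpolation=cv2.INTER_CUBIC) for x in (a,b)])
save({'img':o},'h6.png'); s=arm.state(); print(s['force'],s['tcp_pos'],s['time'])
p=[.61123,-.06124,.2646]
m=lambda n:((proj(d,T(p,np.array(n)/1e3))-[215,160])*2.6).round(0)
for n in [(-66,40,64),(-124,40,64),(60,190,25),(-60,-10,25),(60,-10,25),(-79,27,35)]: print(n,m(n))
```

```text
[ 0.70065412 -0.17580192 -0.13804789] [ 0.50219484 -0.28548699  0.22873739] 10.5
(-66, 40, 64) [172. 168.]
(-124, 40, 64) [182. 210.]
(60, 190, 25) [ 42. 107.]
(-60, -10, 25) [205. 157.]
(60, -10, 25) [184.  73.]
(-79, 27, 35) [183. 177.]
```

View pics/h6.png

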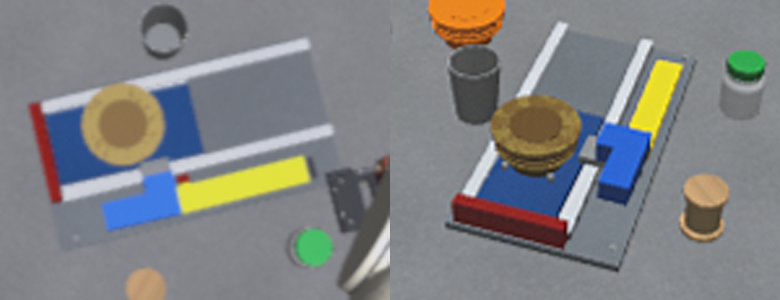

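The tooth shows behind the block where the model puts it. I'll take one closer wrist look before handing in.

>>> step_arm(plan=[[0, 4, 0, 0, 0, 0], [0, 8, 0, 0, 0, 0], [0, 12, 0, 0, 0, 0], [0, 16, 0, 0, 0, 0], [0, 20, 0, 0, 0, 0], [0, 24, 0, 0, 0, 0], [0, 27, 0, 0, 0, 0], [0, 27, 0, 0, 0, 0], [0, 27, 0, 0, 0, 0]])

```text
time: 11.4
tcp_pos: [0.5022, -0.0154, 0.2292]
ee_rot: [0.0, 0.991, 0.133, -0.0]
force: [-0.0, 0.3, -1.2]
gripper_width: 0.004
```

Run:
```python
from h import *
from scipy.spatial.transform import Rotation as R
s=arm.state(); d=cam('wrist'); save(d,'w7.png')
q=s['ee_rot']; M=np.eye(4); M[:3,:3]=R.from_quat([q[1],q[2],q[3],q[0]]).as_matrix(); M[:3,3]=s['tcp_pos']
E=M@np.array(d['mount']); p=[.61123,-.06124,.2646]
for n in [(-66,40,64),(-124,40,64),(-124,140,64),(-73,19,35),(-73,19,21),(-88,-139,32),(-124,-139,32),(-88,-139,18),(-124,-139,18),(-50,190,25)]: print(n,proj(d,T(p,np.array(n)/1e3),E).round(1))
print(s['force'],s['time'])
```

```text
(-66, 40, 64) [319.7 164.1]
(-124, 40, 64) [317.7 227.2]
(-124, 140, 64) [208.3 227. ]
(-73, 19, 35) [338.4 166.6]
(-73, 19, 21) [336.2 164.3]
(-88, -139, 32) [499.8 181.8]
(-124, -139, 32) [493.7 217.2]
(-88, -139, 18) [491.8 178.9]
(-124, -139, 18) [486.1 213.1]
(-50, 190, 25) [159.9 140.8]
[-0.03062901  0.3085712  -1.2372456 ] 11.4
```

View pics/w7.png

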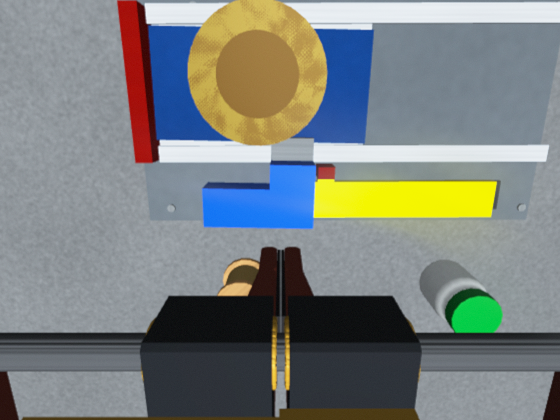

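```bash
python3 -c "
from bench import arm
print(arm.job_done(), arm.state()['time'])"
```

```text
the job is handed in; nothing more can be done
the job is handed in; nothing more can be done
```

The job is done and handed in, though the tool gave no verdict. With the fingers shut, I pressed the yellow bar about 12.5 mm down (7.4 N). Holding it there, I pushed the sled about 90 mm past the tooth until the push force rose to 14 N at the end wall. I then backed off 9 mm along the track, lifted clear, and handed in at about 11.5 s.

**Last checks, before handing in:**
- **Sled:** in the close wrist picture the blue deck meets the red wall.
- **Bar and tooth:** the tooth is visible behind the block. The bar's end was at column 496; I predicted 500 for up and 492 for down. The block's rear edge was also about 4–6 px left of prediction, so I took the offset as a shift of the whole picture and the bar as up.
- **Bowls and bystanders:** the bowls stand on the sled, and no bystander visible in the last pictures had visibly moved.
- **Robot:** the fingers were well clear, and the force reading was close to zero.

No check failed. The bar position is the least certain, because it rests on that picture shift and not on a direct reading of the spring.

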